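# Pin the cover open and draw out the straightedge

### The job

Lift the steel pin out of its parking block and push it fully home, upright, through the hole in the open sliding cover's tongue and the box's ear beneath it, and let go of it, so that the cover cannot slide shut. Then take the aluminium straightedge, which lies in the box partly under the cover and is longer than the opening, tilt it up lengthways and draw it out diagonally through the opening. Finish holding it still in the gripper with its whole length at least 4 cm higher than the top of the cover, the pin still home, the cover still fully open and the other things on the cart undisturbed.

Things in the scene. Friction and masses are not known exactly. Their poses are not given: they have to be found in the camera images.
- tray: Dark steel box fixed on the cart, origin centre of underside; x across, y lengthways. Inside 150 (x) by 270 mm (y), floor 4 mm thick, walls 4 mm thick, 62 mm high. Two battens across it at y = -85 and +85 mm (12 mm wide) carry the straightedge 14 mm above the table. Open cover hides y = -140 to -45 mm; opening: y = -45 to +135 mm. Ear outside its +x wall, at x = 104, y = -100 mm
- cover (a joint): Sliding aluminium cover, a 5 mm plate on top of the box walls (62 to 67 mm high). 0 = fully open against its stop, where it starts; grows to 0.085 m as it slides shut towards the box's +y. It stays where it is, about 4 N moves it; nothing but the pin locks it
- latch_hole (a point): Mouth centre of the 13 mm vertical hole in the cover's tongue (48 mm square, 5 mm thick, beyond the box's +x wall), on its upper face, 67 mm above the table. With the cover fully open a like hole in the box's ear (44 mm square, 51 to 59 mm high) lies exactly below: 16 mm deep in all, chamfered, then free space to the table
- pin_grip (a point): Centre of the grip of the loose steel pin (60 g), an upright cylinder 18 mm across, 24 mm high. Under it a collar 22 mm across, 4 mm thick, then a shank 10 mm across, 38 mm long, with a tapered foot 54 mm below this point. z is up along the pin. It starts upright in the parking block, its collar on the block's top
- pin_seat (a point): Centre of the underside of the pin's collar, 16 mm below point pin_grip; when the pin is home it lies on point latch_hole
- pin_block: Fixed grey block, 50 x 50 mm, 42 mm high, with a 13 mm vertical through hole in its middle in which the pin stands at the start; origin at the centre of its underside
- edge_center (a point): Centre of the loose aluminium straightedge, a flat bar 240 mm long (its y axis), 34 mm wide (x), 12 mm thick (z, up), about 0.11 to 0.22 kg, mass centre here. It starts lying flat on the battens, its y nearly along the box's y (within about 3 degrees), this point 20 mm above the table. About 75 mm of its -y end is under the cover
- edge_end_covered (a point): Centre of the straightedge's -y end face, 120 mm from its centre, the end that starts under the cover
- edge_end_open (a point): Centre of the straightedge's +y end face, 120 mm from its centre, the end that starts in the opening
- straightedge: The same straightedge; this origin is the centre of its underside, 6 mm below edge_center
- pin: The same pin; this origin is at the middle of its foot, 54 mm below pin_grip
- cup: Bystander: white ceramic cup, 76 mm across the rim, 85 mm high, origin at the centre of its underside. It may stand to the left or right of the box, on the other side from the pin block
- acrylic_cube: Bystander: clear acrylic cube of 60 mm, origin at the centre of its underside, beyond the box
- pencil_case: Bystander: green plastic pencil case 65 x 200 mm (its x, y), 43 mm high, origin at the centre of its underside, beyond the box
- clip_dispenser: Bystander: round silver binder clip dispenser, 72 mm across, 60 mm high, origin at the centre of its underside, beyond the box
- stapler: Bystander: black stapler 28 x 130 mm (its x, y), 45 mm high, origin at the centre of its underside, far to the right
Not all that is in view belongs to the job. Of the things that look like the straightedge, the middle-sized one is meant.

How it is judged (in metres and radians):
On the way, in this order (a step that is already met when the one before it is completed fails the run):
1. the pin is home through the cover's tongue and the ear and let go (distance between pin_seat and latch_hole below 0.005 m and angle between pin's own z axis and vertical below 0.12 rad and contact force between pin and the fingers below 0.1 N and value of joint cover below 0.004 m), for 0.2 s.
2. the straightedge is tilted through the opening: one end above the box, the other still below the cover (((z of edge_end_open in the frame of tray above 0.067 m and z of edge_end_covered in the frame of tray below 0.062 m and y of edge_end_covered in the frame of tray below -0.045 m) or (z of edge_end_covered in the frame of tray above 0.067 m and z of edge_end_open in the frame of tray below 0.062 m))), for 0.05 s.
At the end, for the whole second after the job is handed in: Straightedge held still in the fingers (under 30 mm/s), both ends 40 mm or more above the cover's top (107 mm over the table), off box and cup; pin let go, collar within 5 mm of the hole's mouth, within 7 degrees of upright; cover within 4 mm of fully open (all of step 1 and height (world z) of each of edge_end_covered, edge_end_open above 0.107 m and contact force between straightedge and the fingers above 1 N and linear speed of straightedge below 0.03 m/s and contact force between straightedge and tray below 0.05 N and contact force between straightedge and cup below 0.05 N); the arm keeps its last pose, push and grip.
It fails at once if a bystander is moved more than 25 mm or the cup tipped (distance of any of cup, acrylic_cube, pencil_case, clip_dispenser, stapler from where it was at the start of the episode above 0.025 m or angle between cup's own z axis and vertical above 0.3 rad).
It also fails if it takes over 58 s, if anything falls off the work surface, if the arm or the gripper's body presses on something with over 40 N, if the wrist force passes 120 N, or if a joint passes its speed limit or range.

### The arm

A 7-joint arm with a two-finger parallel gripper is mounted at the origin on the work surface. World frame = base frame: x ahead of the robot, y to its left, z up, the work surface at z = 0. Lengths are in mm, angles in rad, forces in N, time in s.
With the tool pointing down it reaches from about 425 to 925 mm from the base axis. Payload 6.8 kg.
Tool frame: the origin (TCP) lies midway between the tips of the shut fingers; the grasp point (between the pads) lies 19 mm behind it (tcp_to_grasp is the z of the grasp point in the tool frame, in mm); z points along the fingers, y is the line along which they close (so a half turn about z gives the same grasp; the last joint's range is limited). The gripper opens to 85 mm and grips with 20 to 120 N. Pads are 22 mm wide; open, the fingers measure 114 mm over their backs; the gripper's body (76 mm by 85 mm) begins 54 mm behind the grasp point. The pads swing forward as they close: fully open they stand 13 mm farther back than shut.
Start: joints at [-1.414, 0.477, 0.022, 1.555, -0.011, 1.109, -0.083], TCP at [176.654, 651.491, 231.308] pointing down, gripper open.
Joint ranges: [-2.96, 2.96], [-0.34, 2.1], [-1.41, 1.46], [0.24, 2.44], [-1.37, 4.51], [0.17, 1.92], [-2.96, 2.96]. Speed limits (rad/s): [2.39, 2.39, 3.14, 3.14, 3.14, 3.14, 3.14].

### API

Orientations are given as a unit quaternion [x, y, z, w].
In Python, from rig import state, grab_frame, sign_off, recognise, mark_of, tcp_to_grasp gives the robot as it stands.
- The arm moves only by the tool play_rows, never from a script. Its arguments are lists of equal length, an entry for each row: "slide": the shift along the tool's x, y, z as a fraction of full scale, a list of three; "twist": the turn about the tool's z as a fraction of full scale. In form: {"slide": [[tx, ty, tz], ...], "twist": [twist, ...]}. A call has 1 to 5 rows; each row shifts and turns the commanded pose from where the row before left it, along the tool's axes as they then stand; what a row does not reach is not made up. Full scale, the value 1, is 0.05 m for a shift and 4 degrees for a turn. A row lasts 1/10 s, in which the tool goes at most 50 mm and 8.59 degrees, less where a joint would pass 70% of its speed; a pose out of reach is approached as far as the arm can. A call with a number of a shift or a turn outside -1 to 1 is refused whole. A call with a gripper value outside its range is refused whole. "gripper" is the opening, from 0 (shut) to 1 (fully open), set as the call begins (left out, the last holds). The fingers move at their own pace and stop on an object; the grip force is fixed at half the most. Time passes only in rows, so rows that do not move let the fingers close. It gives the time, the measured TCP pose, the force, the opening and the grip force at its end, in the units of the state.
- state(): the state, without advancing time (a new reading comes with each control period).
- grab_frame(name): name is "scene" or "top"; returns a dict with "frame" (400x640x3 uint8, red, green, blue), "fx", "fy", "cx", "cy" (pixels), "rvec" (rotation vector, rad) and "tvec" (3), from world to camera coordinates, as OpenCV has them. Camera axes: x right, y down, z forward; pixel columns grow to the right and rows downward; lengths in mm; the calibration is good to about 2 mm. A picture is of the moment at which its call begins. There is no depth.
- sign_off(): hands the job in; it is judged then, once.
Trained networks look in a picture, given as the dict that the camera call returned (one of the last four; its "shot" number tells which), for a name from the list of things; names that differ only in an ending like _2 or _b are one class to them, and where a whole thing is asked for, a point or a joint stands for the part that bears it (a point fixed in the world has none). Each returns a list of dicts, best first, with "p" (0 to 1); they miss things now and then, are a little off and sometimes report something else, mostly with a low value. They report only what shows in the picture. A call takes as long as a camera call. They do not tell look-alikes from the thing itself.
- recognise(picture, query): "at" ([x, y, z] in mm, in the coordinates of the camera as it stood for that picture, good to about 4 mm: the middle of the surface that is visible of it).
- mark_of(picture, query): "at" ([x, y, z] in mm, in the coordinates of the camera as it stood for that picture, good to about 4 mm: a listed point, or the origin of a listed thing).
The state is a dict: "t": time; "joint_positions": joint angles; "dq": joint speeds; "tau": joint torques, N m; "tool_pos": TCP position; "tool_rot": TCP orientation; "contact_force": force on the tool from outside, world axes, zero at the start; "ft_torque": the same for the moment, N m; "opening": opening from 0.0 (shut) to 1.0 (fully open); "finger_force": force on a finger pad.
Only numpy, scipy, OpenCV 4.12 (cv2) and the standard library are available. Lean on these libraries where they do the work, as an engineer would, in place of code of your own. Each camera call takes 0.05 s, during which the arm holds its last target. There are 200 camera calls.

## Working session

There is one attempt and no reset: what is moved stays moved. The work goes in short steps, Python scripts to look and compute and a tool call to move; the robot and the scene stay as the last step left them, time stands still between calls to the robot, and variables do not carry over. Pictures are saved under pics/ and viewed, at most 10 in all, crops included, and the job is handed in when it is done.

Besides the shell and the picture viewer there is one more tool, called after "Request:" as name(argument=value, ...) on one line, values as JSON. play_rows: Moves the arm, as the interface text tells. Shift numbers are shares of 0.05 m and turn numbers shares of 4 degrees, none past 1 either way. Its arguments: {"type":"object","properties":{"slide":{"type":"array"},"twist":{"type":"array"},"gripper":{"type":"number"}},"required":["slide","twist"]}

```bash
mkdir -p pics; cat > h.py <<'E'
import numpy as np, cv2
from rig import *
from scipy.spatial.transform import Rotation as R
def w(f,at):
    M=cv2.Rodrigues(np.array(f["rvec"],float))[0]
    return M.T@(np.array(at)-np.array(f["tvec"]).ravel())
def px(f,P):
    return cv2.projectPoints(np.array([P],float),np.array(f["rvec"],float),np.array(f["tvec"],float),np.array([[f["fx"],0,f["cx"]],[0,f["fy"],f["cy"]],[0,0,1.]]),None)[0].ravel().round(0)
def ray(f,u,v,z):
    M=cv2.Rodrigues(np.array(f["rvec"],float))[0];c=-M.T@np.array(f["tvec"]).ravel()
    d=M.T@np.array([(u-f["cx"])/f["fx"],(v-f["cy"])/f["fy"],1]);return c+d*(z-c[2])/d[2]
def save(f,n,box=None,s=1):
    im=f["frame"][:,:,::-1]
    if box: im=im[box[1]:box[3],box[0]:box[2]]
    cv2.imwrite("pics/"+n,cv2.resize(im,None,fx=s,fy=s,interpolation=cv2.INTER_CUBIC))
E
python3 - <<'E'
from h import *
ims=[]
for c in ["scene","top"]:
    f=grab_frame(c); ims.append(f["frame"])
    for q in ["tray","latch_hole","pin_grip","pin_block","edge_center","edge_end_open","edge_end_covered","cup"]:
        for r in mark_of(f,q)[:4]:
            if r["p"]>.2: P=w(f,r["at"]);print(c,q,round(r["p"],2),P.round(0),px(f,P))
    save(f,c+"1.png",s=1.25)
s=state();print(s["tool_pos"],s["tool_rot"],s["opening"],tcp_to_grasp,s["t"])
E
```

```text
scene tray 0.91 [501. -27.   1.] [347. 208.]
scene latch_hole 0.72 [ 574. -150.   69.] [338. 236.]
scene latch_hole 0.45 [521. 363.  60.] [428. 131.]
scene pin_grip 0.63 [520. 362.  59.] [427. 132.]
scene pin_block 0.79 [521. 359.  -3.] [424. 144.]
scene pin_block 0.43 [501. -25.  14.] [347. 205.]
scene edge_center 0.92 [ 551. -540.    1.] [237. 333.]
scene edge_center 0.83 [498. -27.  20.] [346. 204.]
scene edge_center 0.56 [ 196. -294.    8.] [221. 204.]
scene edge_end_open 0.59 [ 534. -622.    2.] [211. 350.]
scene edge_end_open 0.58 [  54. -379.    4.] [173. 196.]
scene edge_end_covered 0.86 [ 333. -215.    6.] [268. 213.]
scene edge_end_covered 0.58 [ 567. -459.    3.] [262. 316.]
scene edge_end_covered 0.28 [532.  94.  21.] [378. 187.]
top tray 0.74 [494. -26.  -2.] [284. 211.]
top latch_hole 0.62 [ 569. -148.   64.] [328. 175.]
top pin_grip 0.56 [517. 363.  57.] [130. 207.]
top pin_grip 0.48 [522. 362.   2.] [141. 209.]
top pin_block 0.79 [516. 364.  -1.] [140. 211.]
top pin_block 0.32 [ 568. -152.   62.] [329. 175.]
top edge_center 0.75 [502. -22.  24.] [281. 206.]
top edge_center 0.64 [ 193. -293.    7.] [394. 320.]
top edge_center 0.58 [ 552. -539.    8.] [471. 178.]
top edge_end_open 0.87 [536.  93.  19.] [238. 196.]
top edge_end_open 0.85 [  54. -375.    8.] [434. 378.]
top edge_end_open 0.78 [ 533. -624.    1.] [502. 183.]
top edge_end_open 0.29 [ 477. -341.    1.] [401. 210.]
top edge_end_covered 0.92 [ 330. -214.    5.] [359. 267.]
top edge_end_covered 0.72 [ 569. -456.    6.] [439. 174.]
top edge_end_covered 0.68 [523. 364.   2.] [140. 208.]
top cup 0.75 [ 479. -345.    3.] [402. 209.]
top cup 0.55 [521. 365.  40.] [133. 207.]
[176.65323338 651.50731257 231.34409407] [1.32013263e-01 9.91247949e-01 4.13561172e-05 2.99630734e-06] 1.0024975479626923 -18.700000000000003 0.9
```

View pics/scene1.png

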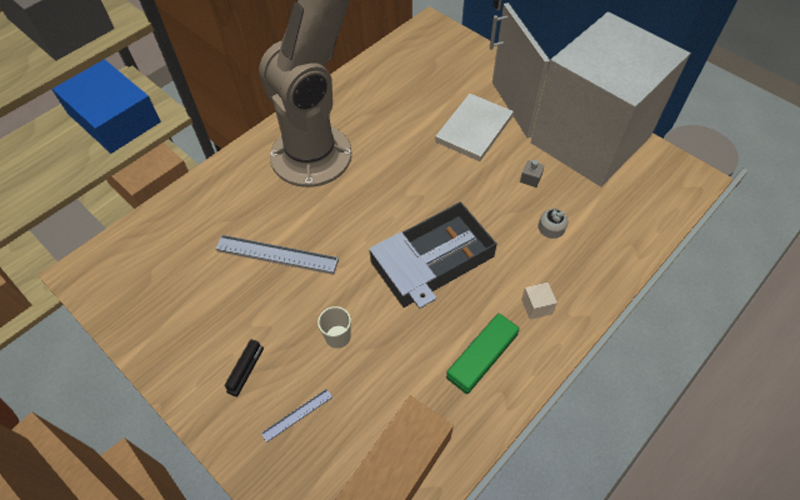

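View pics/top1.png

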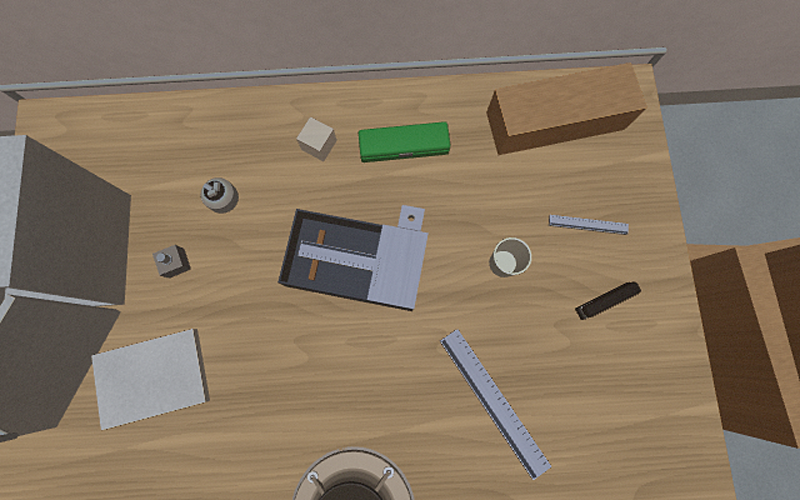

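The three look-alikes, in the top image before enlargement, are the straightedge in the box (281,206), the long one (394,320) and the short one (471,178). The one in the box is meant: it is about 240 mm long, the middle size, and lies partly under the cover. Next I confirm it in one crop and check the cabinet's height.

```bash
python3 - <<'E'
from h import *
f=grab_frame("scene"); t=grab_frame("top")
a=cv2.resize(t["frame"][150:260,110:350],None,fx=3,fy=3,interpolation=cv2.INTER_CUBIC)
b=cv2.resize(f["frame"][110:260,280:520],None,fx=3,fy=3,interpolation=cv2.INTER_CUBIC)[:260]
cv2.imwrite("pics/crop2.png",np.vstack([a,b])[:,:,::-1])
for n,(bu,bv,tu,tv) in dict(cornerA=(601,184,632,105),cornerB=(533,125,549,62)).items():
    B=ray(f,bu/1.25,bv/1.25,0); print(n,B.round(0))
    for z in (150,200,250,300,350): print(z,px(f,[B[0],B[1],z])*1.25,(tu,tv))
for n,(u,v) in dict(dooredge=(497,45),doorbot=(513,5)).items(): print(n,ray(f,u/1.25,v/1.25,0).round(0))
for uv in [(130,197),(124,304),(119,309)]: print([ray(t,uv[0]/1.25,uv[1]/1.25,z).round(0) for z in (0,200,300)])
E
```

```text
cornerA [677. 480.   0.]
150 [616.25 147.5 ] (632, 105)
200 [622.5  133.75] (632, 105)
250 [628.75 118.75] (632, 105)
300 [635.   103.75] (632, 105)
350 [642.5  87.5] (632, 105)
cornerB [401. 534.   0.]
150 [542.5   86.25] (549, 62)
200 [546.25  71.25] (549, 62)
250 [550.    56.25] (549, 62)
300 [553.75  41.25] (549, 62)
350 [557.5   23.75] (549, 62)
dooredge [ 95. 746.   0.]
doorbot [  4. 950.   0.]
[array([675., 471.,   0.]), array([601., 354., 200.]), array([564., 296., 300.])]
[array([435., 470.,   0.]), array([410., 354., 200.]), array([397., 295., 300.])]
[array([425., 480.,   0.]), array([402., 361., 200.]), array([390., 302., 300.])]
```

View pics/crop2.png

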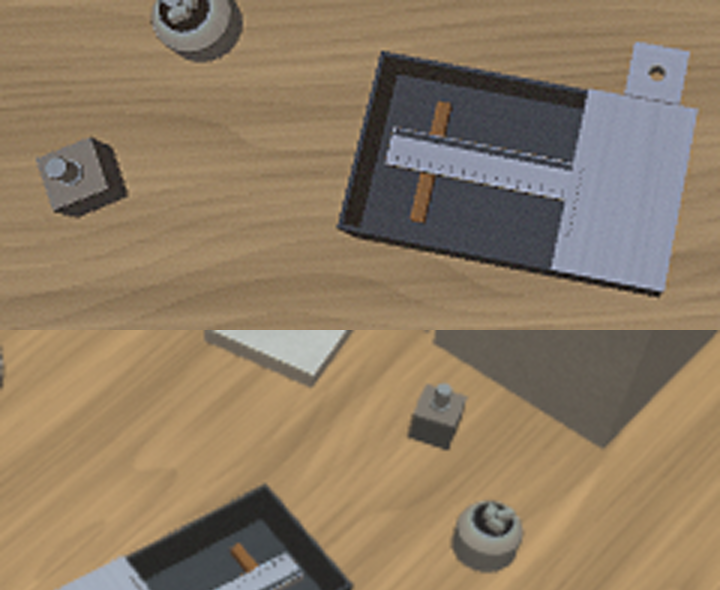

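The crop confirms it: the bar with tick marks lies across the battens in the box, at crop (390–575, 130–200). The cabinet is up to about 290 mm high, so I rise first.

Request:
play_rows(slide=[[0,0,-0.8],[0,0,-0.8],[0,0,-0.8],[0,0,-0.8],[0,0,0]], twist=[0,0,0,0,0])

```text
t: 1.5
tool_pos: [177.3, 653.7, 398.6]
tool_rot: [0.132, 0.991, 0.006, 0.0]
contact_force: [0.2, 0.1, 0.7]
opening: 1.003
finger_force: 0.0
```

Request:
play_rows(slide=[[-0.68,-0.31,0],[-0.68,-0.31,0],[-0.68,-0.31,0],[-0.68,-0.31,0],[-0.68,-0.31,0]], twist=[0,0,0,0,0])

```text
t: 2.0
tool_pos: [321.4, 531.0, 391.0]
tool_rot: [0.132, 0.991, -0.0, -0.0]
contact_force: [0.8, -0.0, 0.9]
opening: 1.002
finger_force: 0.0
```

Request:
play_rows(slide=[[-0.68,-0.31,0],[-0.68,-0.31,0],[-0.68,-0.31,0],[-0.68,-0.31,0],[-0.68,-0.31,0]], twist=[0,0,0,0,0])

```text
t: 2.5
tool_pos: [465.2, 411.7, 391.1]
tool_rot: [0.132, 0.991, -0.0, -0.0]
contact_force: [-0.3, 1.0, -0.6]
opening: 0.997
finger_force: 0.0
```

```bash
cat >> h.py <<'E'
def go(x,y,z,p=True):
    s=state(); T=R.from_quat(s["tool_rot"]); d=T.inv().apply(np.array([x,y,z])-s["tool_pos"])
    if p: print("t",round(s["t"],2),"tcp",np.round(s["tool_pos"],1),"open",round(s["opening"],3),"F",np.round(s["contact_force"],1),"j7",round(s["joint_positions"][6],2))
    print("axes",T.as_matrix().round(3)[:, :2].T.tolist(),"shift in units of 50mm",(d/50).round(3))
E
python3 - <<'E'
from h import *
go(519,363,150)
f=grab_frame("scene"); t=grab_frame("top")
for k,g in dict(scene=f,top=t).items():
    for r in mark_of(g,"pin_grip")[:2]: print(k,round(r["p"],2),w(g,r["at"]).round(1))
print(ray(t,129,204.3,70),ray(f,427.7,130,70))
E
```

```text
t 2.5 tcp [465.2 411.7 391.1] open 0.997 F [-0.3  1.  -0.6] j7 0.53
axes [[-0.965, 0.262, 0.0], [0.262, 0.965, -0.0]] shift in units of 50mm [-1.294 -0.658  4.821]
scene 0.54 [519.6 365.2  60.1]
top 0.38 [514.9 361.1  55.2]
[520.61835934 359.57055344  70.        ] [521.40190456 360.17160652  70.        ]
```

Request:
play_rows(slide=[[-0.66,-0.35,0],[-0.66,-0.34,0],[0,0,0.8],[0,0,0.8],[0,0,0.8]], twist=[0,0,0,0,0])

```text
t: 3.2
tool_pos: [517.7, 363.8, 270.0]
tool_rot: [0.131, 0.991, 0.001, -0.0]
contact_force: [0.5, 0.7, 0.1]
opening: 1.002
finger_force: 0.0
```

Request:
play_rows(slide=[[0,0,0.8],[0,0,0.8],[0,0,0.8],[0,0,0.4],[0,0,0]], twist=[0,0,0,0,0])

```text
t: 3.7
tool_pos: [515.5, 362.5, 127.6]
tool_rot: [0.131, 0.991, -0.002, -0.003]
contact_force: [-0.4, -0.2, 0.2]
opening: 1.001
finger_force: 0.0
```

```bash
python3 - <<'E'
from h import *
go(520,361,49)
f=grab_frame("scene"); t=grab_frame("top")
a=cv2.resize(t["frame"][150:250,70:190],None,fx=4,fy=4,interpolation=cv2.INTER_CUBIC)
b=cv2.resize(f["frame"][70:170,370:450],None,fx=4,fy=4,interpolation=cv2.INTER_CUBIC)
cv2.imwrite("pics/crop3.png",np.hstack([a,b])[:,:,::-1])
E
```

```text
t 3.7 tcp [515.5 362.5 127.6] open 1.001 F [-0.4 -0.2  0.2] j7 0.7
axes [[-0.966, 0.259, 0.005], [0.259, 0.966, -0.005]] shift in units of 50mm [-0.102  0.002  1.572]
```

View pics/crop3.png

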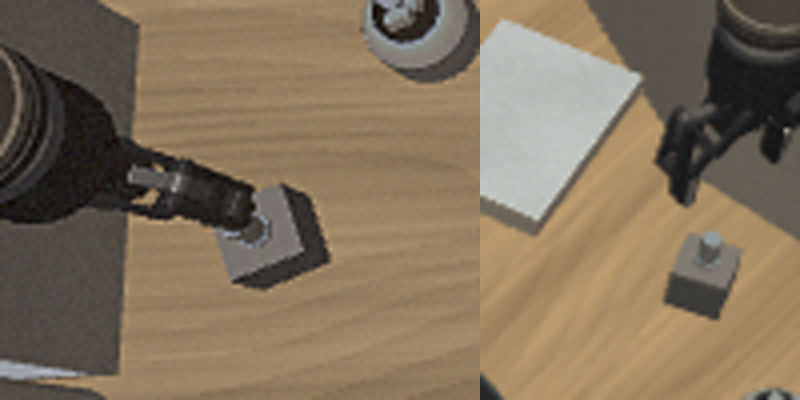

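Request:
play_rows(slide=[[0,0,0.3],[0,0,0.4],[0,0,0],[0,0,0],[0,0,0]], twist=[0,0,0,0,0])

```text
t: 4.3
tool_pos: [519.6, 362.9, 97.5]
tool_rot: [0.132, 0.991, 0.001, 0.001]
contact_force: [0.1, 0.3, 0.8]
opening: 1.003
finger_force: 0.0
```

```bash
python3 - <<'E'
from h import *
go(520,361,49)
E
```

```text
t 4.3 tcp [519.6 362.9  97.5] open 1.003 F [0.1 0.3 0.8] j7 0.71
axes [[-0.965, 0.262, -0.001], [0.262, 0.965, 0.002]] shift in units of 50mm [-0.016 -0.036  0.97 ]
```

Request:
play_rows(slide=[[-0.02,-0.03,0.4],[0,0,0.3],[0,0,0.26],[0,0,0],[0,0,0]], twist=[0,0,0,0,0])

```text
t: 4.8
tool_pos: [519.5, 360.7, 48.2]
tool_rot: [0.132, 0.991, -0.0, -0.0]
contact_force: [0.3, -0.2, 1.3]
opening: 1.001
finger_force: 0.0
```

Request:
play_rows(slide=[[0,0,0],[0,0,0],[0,0,0],[0,0,0],[0,0,0]], twist=[0,0,0,0,0], gripper=0)

```text
t: 5.3
tool_pos: [519.7, 360.7, 48.7]
tool_rot: [0.132, 0.991, 0.0, 0.0]
contact_force: [-1.3, -0.1, 1.8]
opening: 0.173
finger_force: 58.5
```

Request:
play_rows(slide=[[0,0,0],[0,0,0]], twist=[0,0])

```text
t: 5.5
tool_pos: [519.6, 360.8, 48.7]
tool_rot: [0.132, 0.991, 0.0, 0.0]
contact_force: [-0.9, -0.1, 4.9]
opening: 0.174
finger_force: 58.5
```

Request:
play_rows(slide=[[0,0,-0.3],[0,0,-0.5],[0,0,-0.6],[0,0,-0.6],[0,0,-0.4]], twist=[0,0,0,0,0])

```text
t: 6.0
tool_pos: [520.1, 360.9, 171.3]
tool_rot: [0.132, 0.991, 0.001, 0.001]
contact_force: [-0.0, 0.8, 0.3]
opening: 0.172
finger_force: 59.0
```

```bash
python3 - <<'E'
from h import *
go(571,-149,168)
t=grab_frame("top");f=grab_frame("scene")
for k,g in dict(scene=f,top=t).items():
    for q in ["latch_hole","pin_grip"]:
        for r in mark_of(g,q)[:2]: print(k,q,round(r["p"],2),w(g,r["at"]).round(1),px(g,w(g,r["at"])))
# dark blob of hole
for g,(u,v) in ((t,(328,174)),(f,(338,236))):
    im=cv2.cvtColor(g["frame"],cv2.COLOR_RGB2GRAY).astype(float)
    p=im[v-6:v+7,u-6:u+7];print(p.astype(int))
E
```

```text
t 6.0 tcp [520.1 360.9 171.3] open 0.172 F [-0.   0.8  0.3] j7 0.69
axes [[-0.965, 0.262, -0.001], [0.262, 0.965, 0.002]] shift in units of 50mm [-3.655 -9.574  0.053]
scene latch_hole 0.94 [ 572.3 -150.8   65.8] [337. 236.]
scene pin_grip 0.61 [522.3 363.  182.1] [435. 106.]
top latch_hole 0.85 [ 570.  -152.1   65.1] [329. 174.]
top pin_grip 0.4 [514.2 360.3 183. ] [103. 197.]
[[153 152 153 152 150 152 153 151 149 154 154 151 153]
 [150 153 152 154 152 154 152 153 153 154 152 152 151]
 [152 152 151 150 149 149 150 152 154 154 153 154 153]
 [152 152 152 153 154 152 158 154 155 153 150 149 150]
 [148 148 151 152 155 110  78  60 111 156 154 151 151]
 [155 150 151 155 123  47  39  44  57 109 157 154 153]
 [153 152 152 161  88  71 112 111  57  99 152 154 150]
 [150 152 154 154 153 133 133 133 133 118 159 155 155]
 [148 153 152 147 153 139 126 129 130 151 151 150 151]
 [153 152 152 153 154 156 150 147 154 153 153 151 152]
 [150 150 151 151 152 151 152 155 150 153 149 150 150]
 [150 150 146 146 150 150 147 149 150 148 150 150 151]
 [152 150 151 152 150 151 153 149 152 149 147 151 150]]
[[172 169 172 172 173 170 170 170 172 173 168 110  53]
 [169 172 171 171 170 170 171 171 172 172 175 169 114]
 [170 170 171 172 171 172 172 173 173 174 175 175 167]
 [171 171 171 171 172 171 172 172 174 174 173 172 171]
 [172 172 173 173 167 139 124 148 168 172 172 172 172]
 [172 171 172 167 111  71  62  90 161 171 173 172 171]
 [172 171 172 164  79  43  42  55 137 169 171 173 173]
 [171 173 174 171 110  51  39  88 157 171 173 172 173]
 [174 173 172 173 167 160 158 163 173 174 173 173 174]
 [172 173 173 173 171 171 172 173 172 173 173 175 177]
 [169 171 173 170 172 173 172 173 173 174 175 175 174]
 [129 166 171 172 174 172 173 174 176 176 173 142  97]
 [ 97 131 168 173 172 173 175 174 175 142 110 115 132]]
```

Request:
play_rows(slide=[[-0.28,-0.74,0],[-0.28,-0.74,0],[-0.28,-0.74,0],[-0.28,-0.74,0],[-0.28,-0.74,0]], twist=[0,0,0,0,0])

```text
t: 6.8
tool_pos: [537.7, 161.9, 167.0]
tool_rot: [0.132, 0.991, -0.001, -0.001]
contact_force: [1.2, -0.4, -0.1]
opening: 0.174
finger_force: 59.1
```

Request:
play_rows(slide=[[-0.28,-0.74,0],[-0.28,-0.74,0],[-0.28,-0.74,0],[-0.28,-0.74,0],[-0.28,-0.74,0]], twist=[0,0,0,0,0])

```text
t: 7.3
tool_pos: [556.8, -34.7, 167.0]
tool_rot: [0.132, 0.991, -0.0, -0.001]
contact_force: [0.7, -0.8, -0.3]
opening: 0.171
finger_force: 59.1
```

Request:
play_rows(slide=[[-0.28,-0.74,0],[-0.28,-0.74,0],[-0.28,-0.7,0],[0,0,0],[0,0,0]], twist=[0,0,0,0,0])

```text
t: 7.8
tool_pos: [568.8, -150.1, 167.0]
tool_rot: [0.133, 0.991, -0.0, -0.001]
contact_force: [0.3, 0.7, -0.6]
opening: 0.168
finger_force: 59.1
```

```bash
python3 - <<'E'
from h import *
t=grab_frame("top");f=grab_frame("scene")
print(ray(t,328.7,174,67),ray(f,337.9,235.9,67))
go(571,-149,122)
for k,g in dict(scene=f,top=t).items():
    for q in ["latch_hole","pin_grip","pin"]:
        for r in mark_of(g,q)[:1]: print(k,q,round(r["p"],2),w(g,r["at"]).round(1),px(g,w(g,r["at"])))
a=cv2.resize(t["frame"][130:210,270:370],None,fx=4,fy=4,interpolation=cv2.INTER_CUBIC)
b=cv2.resize(f["frame"][180:260,290:390],None,fx=4,fy=4,interpolation=cv2.INTER_CUBIC)
cv2.imwrite("pics/crop4.png",np.hstack([a,b])[:,:,::-1])
E
```

```text
[ 569.70446432 -150.24642827   67.        ] [ 572.95054853 -149.55251587   67.        ]
t 7.9 tcp [ 569.3 -147.7  167.3] open 0.172 F [-0.5 -0.2 -0.6] j7 1.61
axes [[-0.966, 0.26, 0.002], [0.26, 0.966, 0.001]] shift in units of 50mm [-0.041 -0.017  0.906]
scene latch_hole 0.79 [ 572.7 -151.6   68.4] [337. 236.]
scene pin_grip 0.75 [777.3  46.5   3.3] [430. 245.]
scene pin 0.46 [ 569.7 -146.8  119.4] [338. 226.]
```

View pics/crop4.png

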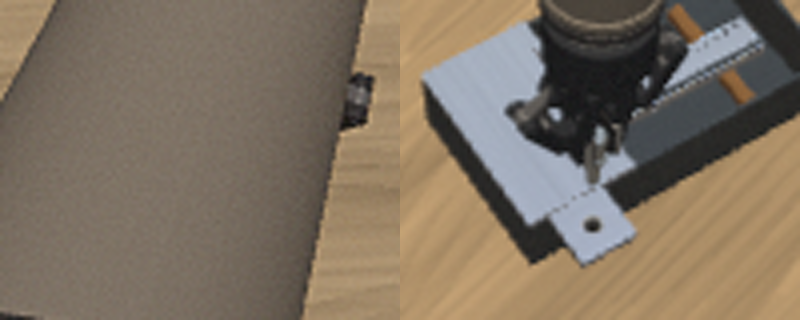

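Request:
play_rows(slide=[[-0.05,-0.04,0.3],[0,0,0.3],[0,0,0.31],[0,0,0],[0,0,0]], twist=[0,0,0,0,0])

```text
t: 8.7
tool_pos: [571.0, -151.9, 121.8]
tool_rot: [0.132, 0.991, -0.0, -0.001]
contact_force: [-0.3, 0.4, -1.1]
opening: 0.175
finger_force: 59.1
```

```bash
python3 - <<'E'
from h import *
go(571,-150,122)
f=grab_frame("scene"); p=state()["tool_pos"]
for dz in (-44.7,-6.7): print("pred foot/shoulder px", cv2.projectPoints(np.array([[p[0],p[1],p[2]+dz]]),np.array(f["rvec"]),np.array(f["tvec"]),np.array([[f["fx"],0,f["cx"]],[0,f["fy"],f["cy"]],[0,0,1.]]),None)[0].ravel())
for e in ([1,0,0],[0,1,0],[0,0,1]): print(px(f,p+20*np.array(e))-px(f,p))
b=cv2.resize(f["frame"][210:250,315:365],None,fx=12,fy=12,interpolation=cv2.INTER_CUBIC)
cv2.imwrite("pics/crop5.png",b[:,:,::-1])
E
```

```text
t 8.7 tcp [ 571.  -151.9  121.8] open 0.175 F [-0.3  0.4 -1.1] j7 1.63
axes [[-0.965, 0.262, 0.002], [0.262, 0.965, -0.0]] shift in units of 50mm [ 0.011  0.037 -0.003]
pred foot/shoulder px [337.06346435 234.3897966 ]
pred foot/shoulder px [337.30576191 227.95418859]
[6. 4.]
[ 5. -5.]
[ 0. -4.]
```

View pics/crop5.png

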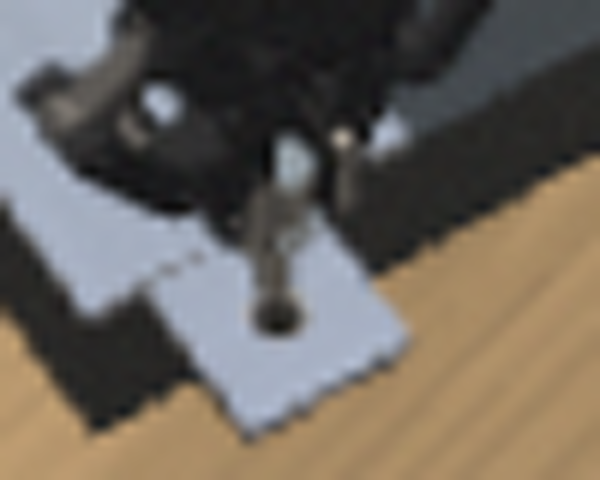

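Request:
play_rows(slide=[[0,0.03,0],[0,0,0],[0,0,0]], twist=[0,0,0])

```text
t: 9.05
tool_pos: [572.4, -150.4, 123.3]
tool_rot: [0.132, 0.991, 0.0, 0.0]
contact_force: [-0.1, -0.5, 0.0]
opening: 0.176
finger_force: 59.1
```

```bash
python3 - <<'E'
from h import *
go(571.8,-150.5,112)
E
```

```text
t 9.05 tcp [ 572.4 -150.4  123.3] open 0.176 F [-0.1 -0.5  0. ] j7 1.63
axes [[-0.965, 0.262, -0.001], [0.262, 0.965, 0.0]] shift in units of 50mm [ 0.01  -0.006  0.225]
```

Request:
play_rows(slide=[[0,0,0.1],[0,0,0.1],[0,0,0.08],[0,0,0.06],[0,0,0]], twist=[0,0,0,0,0])

```text
t: 9.55
tool_pos: [571.6, -150.4, 105.1]
tool_rot: [0.132, 0.991, -0.0, -0.001]
contact_force: [1.1, 0.7, -0.1]
opening: 0.172
finger_force: 59.1
```

Request:
play_rows(slide=[[0,0,0.08],[0,0,0.08],[0,0,0.08],[0,0,0.08],[0,0,0]], twist=[0,0,0,0,0])

```text
t: 10.05
tool_pos: [571.6, -150.3, 89.1]
tool_rot: [0.132, 0.991, -0.0, -0.001]
contact_force: [0.2, -0.1, -0.6]
opening: 0.172
finger_force: 59.1
```

Request:
play_rows(slide=[[0,0,0.1],[0,0,0.08],[0,0,0.06],[0,0,0.05],[0,0,0]], twist=[0,0,0,0,0])

```text
t: 10.55
tool_pos: [571.9, -150.4, 74.9]
tool_rot: [0.132, 0.991, -0.0, -0.0]
contact_force: [-0.4, -0.2, -0.4]
opening: 0.178
finger_force: 59.1
```

Request:
play_rows(slide=[[0,0,0.01],[0,0,0],[0,0,0],[0,0,0],[0,0,0]], twist=[0,0,0,0,0], gripper=0.6)

```text
t: 11.05
tool_pos: [572.2, -150.5, 74.9]
tool_rot: [0.132, 0.991, 0.0, 0.0]
contact_force: [0.1, -0.1, -0.8]
opening: 0.604
finger_force: 0.0
```

Request:
play_rows(slide=[[0,0,-0.3],[0,0,-0.6],[0,0,-0.6],[0,0,-0.6],[0,0,0]], twist=[0,0,0,0,0])

```text
t: 11.55
tool_pos: [574.9, -151.4, 185.3]
tool_rot: [0.132, 0.991, 0.0, 0.004]
contact_force: [0.3, 0.9, -0.2]
opening: 0.6
finger_force: 0.0
```

```bash
python3 - <<'E'
from h import *
go(516,38,180)
f=grab_frame("scene");t=grab_frame("top")
for k,g in dict(scene=f,top=t).items():
    for q in ["pin_grip","pin_seat","latch_hole","tray","edge_center","edge_end_open"]:
        for r in mark_of(g,q)[:3]:
            if r["p"]>.3: print(k,q,round(r["p"],2),w(g,r["at"]).round(1),px(g,w(g,r["at"])))
a=cv2.resize(t["frame"][130:260,210:360],None,fx=4,fy=4,interpolation=cv2.INTER_CUBIC)[:,:400]
b=cv2.resize(f["frame"][140:270,285:385],None,fx=4,fy=4,interpolation=cv2.INTER_CUBIC)
cv2.imwrite("pics/crop6.png",np.hstack([a,b])[:,:,::-1])
E
```

```text
t 11.55 tcp [ 574.9 -151.4  185.3] open 0.6 F [ 0.3  0.9 -0.2] j7 1.6
axes [[-0.965, 0.262, -0.009], [0.262, 0.965, 0.001]] shift in units of 50mm [2.131 3.347 0.093]
scene pin_grip 0.57 [ 570.8 -150.3   82.4] [337. 233.]
scene pin_seat 0.57 [ 576.  -148.8   70.2] [339. 236.]
scene latch_hole 0.89 [ 573.9 -152.3   65. ] [337. 237.]
scene tray 0.67 [499.5 -28.5  -0. ] [346. 208.]
scene edge_center 0.88 [ 197.  -294.1    6.6] [221. 204.]
scene edge_center 0.76 [ 548.3 -539.9    2.4] [237. 332.]
scene edge_center 0.56 [498.7 -23.   19.2] [347. 204.]
scene edge_end_open 0.98 [ 539.3 -623.9    4.5] [211. 351.]
scene edge_end_open 0.84 [  55.8 -379.2    5.5] [173. 196.]
scene edge_end_open 0.77 [531.3  93.   19.8] [378. 188.]
top edge_center 0.88 [ 549.4 -537.5    7.4] [470. 179.]
top edge_center 0.61 [ 191.9 -294.8    7.8] [395. 321.]
top edge_end_open 0.88 [ 535.9 -622.8    1.5] [501. 182.]
top edge_end_open 0.68 [  54.8 -375.9    5.4] [434. 377.]
top edge_end_open 0.6 [533.1  90.3  20.7] [239. 197.]
```

View pics/crop6.png

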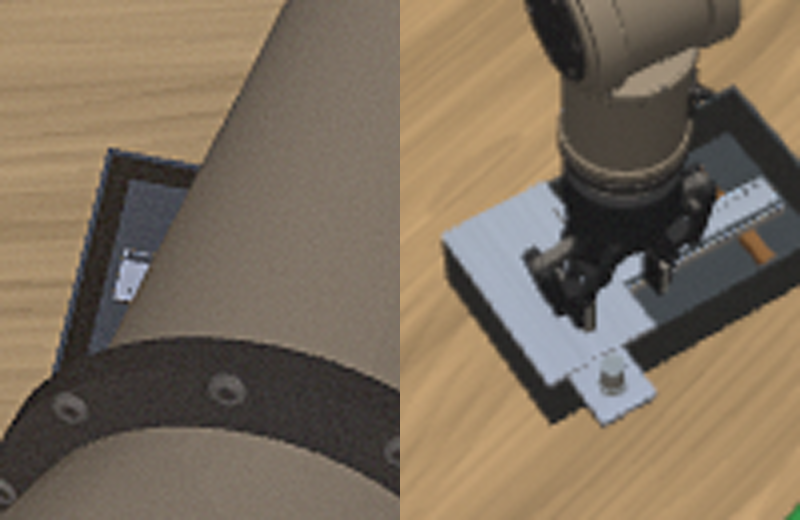

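The pin is home at crop (612,375), with its collar on the tongue, and the gripper is clear. Now I go to the straightedge's open half and turn 90°.

Request:
play_rows(slide=[[0.41,0.65,0],[0.41,0.65,0],[0.41,0.65,0],[0.41,0.65,0],[0.41,0.65,0]], twist=[0,0,0,0,0])

```text
t: 12.75
tool_pos: [515.1, 34.6, 179.9]
tool_rot: [0.132, 0.991, 0.0, 0.0]
contact_force: [0.4, -0.3, 1.0]
opening: 0.596
finger_force: 0.0
```

Request:
play_rows(slide=[[0,0,0],[0,0,0],[0,0,0],[0,0,0],[0,0,0]], twist=[1,1,1,1,1])

```text
t: 13.25
tool_pos: [515.7, 33.2, 179.9]
tool_rot: [0.304, 0.953, 0.0, 0.0]
contact_force: [-0.8, 0.4, 0.4]
opening: 0.601
finger_force: 0.0
```

```bash
python3 - <<'E'
from h import *
go(516.2,34,120)
E
```

```text
t 13.25 tcp [515.7  33.2 179.9] open 0.601 F [-0.8  0.4  0.4] j7 0.89
axes [[-0.816, 0.578, -0.0], [0.578, 0.816, 0.0]] shift in units of 50mm [0.    0.019 1.197]
```

Turning as expected, and j7 is decreasing. 71 degrees remain, which is 17.8 rows.

Request:
play_rows(slide=[[0,0,0],[0,0,0],[0,0,0],[0,0,0],[0,0,0]], twist=[1,1,1,1,1], gripper=0.8)

```text
t: 13.75
tool_pos: [515.7, 33.2, 179.8]
tool_rot: [0.464, 0.886, 0.0, 0.0]
contact_force: [-0.4, 0.2, 0.2]
opening: 0.803
finger_force: 0.0
```

Request:
play_rows(slide=[[0,0,0],[0,0,0],[0,0,0],[0,0,0],[0,0,0]], twist=[1,1,1,1,1])

```text
t: 14.25
tool_pos: [515.7, 33.2, 179.8]
tool_rot: [0.611, 0.792, 0.0, 0.0]
contact_force: [-0.5, -0.0, -0.7]
opening: 0.802
finger_force: 0.0
```

Request:
play_rows(slide=[[0,0,0],[0,0,0],[0,0,0],[0,0,0],[0,0,0]], twist=[1,1,1,1,1])

```text
t: 14.75
tool_pos: [515.7, 33.2, 179.9]
tool_rot: [0.739, 0.673, 0.0, 0.0]
contact_force: [-0.3, -0.9, 0.3]
opening: 0.798
finger_force: 0.0
```

Request:
play_rows(slide=[[0,0,0.6],[0,0,0.6],[0,0,0.4],[0,0,0],[0,0,0]], twist=[1,1,0.8,0,0])

```text
t: 15.25
tool_pos: [515.8, 33.1, 100.1]
tool_rot: [0.8, 0.6, -0.0, 0.0]
contact_force: [-0.4, 0.5, 0.2]
opening: 0.801
finger_force: 0.0
```

```bash
python3 - <<'E'
from h import *
go(516.2,34,20)
f=grab_frame("scene")
b=cv2.resize(f["frame"][150:250,290:420],None,fx=6,fy=6,interpolation=cv2.INTER_CUBIC)
cv2.imwrite("pics/crop7.png",b[:,:,::-1])
E
```

```text
t 15.25 tcp [515.8  33.1 100.1] open 0.801 F [-0.4  0.5  0.2] j7 -0.14
axes [[0.281, 0.96, -0.0], [0.96, -0.281, -0.0]] shift in units of 50mm [0.02  0.002 1.602]
```

View pics/crop7.png

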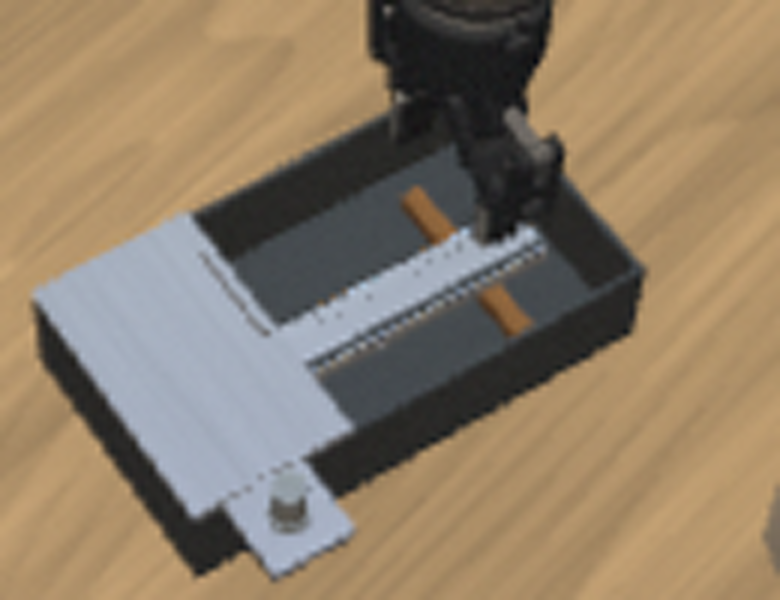

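Request:
play_rows(slide=[[0.02,0,0.5],[0,0,0.5],[0,0,0.4],[0,0,0.3],[0,0,0]], twist=[0,0,0,0,0])

```text
t: 15.8
tool_pos: [515.6, 34.2, 14.2]
tool_rot: [0.8, 0.599, -0.0, -0.0]
contact_force: [-0.4, 0.4, 0.9]
opening: 0.8
finger_force: 0.0
```

Request:
play_rows(slide=[[0,0,0.16],[0,0,0],[0,0,0]], twist=[0,0,0])

```text
t: 16.1
tool_pos: [516.4, 34.3, 7.4]
tool_rot: [0.801, 0.599, 0.0, 0.0]
contact_force: [-0.7, 0.3, 0.2]
opening: 0.799
finger_force: 0.0
```

Request:
play_rows(slide=[[0,0,0],[0,0,0],[0,0,0],[0,0,0],[0,0,0]], twist=[0,0,0,0,0], gripper=0)

```text
t: 16.6
tool_pos: [516.4, 34.2, 7.4]
tool_rot: [0.8, 0.599, 0.0, 0.0]
contact_force: [-1.4, 0.2, 5.4]
opening: 0.383
finger_force: 59.9
```

Request:
play_rows(slide=[[0,0,-0.1],[0,0,-0.2],[0,0,-0.2],[0,0,-0.2],[0,0,0]], twist=[0,0,0,0,0])

```text
t: 17.1
tool_pos: [517.0, 34.3, 43.4]
tool_rot: [0.801, 0.599, 0.001, 0.001]
contact_force: [0.4, -0.1, -2.0]
opening: 0.381
finger_force: 59.5
```

```bash
cat > e.py <<'E'
from h import *
go(516,34,40)
f=grab_frame("scene");t=grab_frame("top")
for k,g in dict(scene=f,top=t).items():
    for q in ["edge_center","edge_end_open","edge_end_covered","pin_grip"]:
        for r in mark_of(g,q):
            P=w(g,r["at"])
            if r["p"]>.15 and P[0]>400 and P[1]>-200: print(k,q,round(r["p"],2),P.round(1))
E
python3 e.py
```

```text
t 17.1 tcp [517.   34.3  43.4] open 0.381 F [ 0.4 -0.1 -2. ] j7 -0.08
axes [[0.282, 0.959, 0.001], [0.959, -0.282, 0.002]] shift in units of 50mm [-0.012 -0.017  0.069]
scene edge_center 0.71 [500.1 -27.7  57.6]
scene edge_end_open 0.76 [531.6  90.9  56.8]
scene edge_end_open 0.46 [ 760.3 -148.6    5.6]
scene edge_end_covered 0.49 [ 575.1 -149.5   65.8]
scene pin_grip 0.56 [ 575.  -147.5   84.7]
top edge_center 0.74 [501.9 -26.   59.6]
top edge_center 0.46 [ 567.2 -151.3   66.4]
top pin_grip 0.5 [ 566.9 -152.6   83.3]
```

Request:
play_rows(slide=[[0,0,-0.08],[0,0,-0.08],[0,0,-0.08],[0,0,0]], twist=[0,0,0,0])

```text
t: 18.0
tool_pos: [516.1, 34.0, 54.3]
tool_rot: [0.801, 0.599, 0.0, 0.0]
contact_force: [0.5, -1.6, -5.0]
opening: 0.378
finger_force: 60.0
```

Request:
play_rows(slide=[[0,0,-0.08],[0,0,-0.08],[0,0,-0.08],[0,0,0]], twist=[0,0,0,0])

```text
t: 18.4
tool_pos: [515.8, 34.3, 66.2]
tool_rot: [0.801, 0.599, 0.0, -0.0]
contact_force: [0.6, -0.9, -4.1]
opening: 0.384
finger_force: 60.0
```

```bash
python3 e.py
```

```text
t 18.4 tcp [515.8  34.3  66.2] open 0.384 F [ 0.6 -0.9 -4.1] j7 -0.1
axes [[0.282, 0.959, 0.0], [0.959, -0.282, -0.0]] shift in units of 50mm [-0.005  0.005  0.525]
scene edge_center 0.83 [497.2 -22.6  65.9]
scene edge_center 0.28 [660.9 265.6   4.1]
scene edge_end_open 0.66 [533.8  91.1  88.5]
scene pin_grip 0.43 [505.4 -18.5  58.2]
scene pin_grip 0.41 [ 572.9 -147.8   83. ]
top edge_center 0.64 [499.1 -23.3  69.3]
top edge_end_open 0.67 [495.5 -27.4  -1.7]
top edge_end_open 0.66 [500.  -23.   69.2]
top pin_grip 0.6 [ 569.  -149.6   83.9]
```

Request:
play_rows(slide=[[0,0,-0.08],[0,0,-0.08],[0,0,-0.08],[0,0,-0.08],[0,0,0]], twist=[0,0,0,0,0])

```text
t: 19.4
tool_pos: [516.1, 34.4, 82.4]
tool_rot: [0.801, 0.599, 0.0, -0.0]
contact_force: [-0.7, 0.5, -4.1]
opening: 0.382
finger_force: 60.1
```

Request:
play_rows(slide=[[0,0,-0.08],[0,0,-0.08],[0,0,-0.06],[0,0,0]], twist=[0,0,0,0])

```text
t: 19.8
tool_pos: [516.1, 34.4, 93.2]
tool_rot: [0.801, 0.599, 0.0, -0.0]
contact_force: [-0.2, 1.6, -4.3]
opening: 0.388
finger_force: 60.1
```

```bash
python3 e.py
```

```text
t 19.8 tcp [516.1  34.4  93.2] open 0.388 F [-0.2  1.6 -4.3] j7 -0.13
axes [[0.282, 0.959, 0.001], [0.959, -0.282, 0.0]] shift in units of 50mm [-9.000e-03 -1.000e-03  1.065e+00]
scene edge_center 0.9 [498.8 -13.7  79.6]
scene edge_center 0.38 [ 570.8 -148.8   30.7]
scene edge_end_open 0.6 [533.9  92.4 128.5]
scene edge_end_open 0.4 [ 576.3 -149.6   68. ]
scene edge_end_covered 0.4 [507.5 -11.9  71.9]
scene pin_grip 0.4 [ 574.6 -148.7   82.5]
top edge_center 0.87 [500.9 -15.9  83.9]
top pin_grip 0.63 [ 566.1 -149.6   81. ]
```

Request:
play_rows(slide=[[0,0,0.05],[0.2,0,-0.08],[0.3,0,-0.12],[0.3,0,-0.12],[0.3,0,-0.12]], twist=[0,0,0,0,0])

```text
t: 20.8
tool_pos: [532.0, 87.8, 112.9]
tool_rot: [0.801, 0.599, 0.0, 0.0]
contact_force: [0.3, -0.5, -0.1]
opening: 0.376
finger_force: 60.3
```

Request:
play_rows(slide=[[0.3,0,-0.12],[0.3,0,-0.12],[0,0,0],[0,0,0]], twist=[0,0,0,0])

```text
t: 21.2
tool_pos: [539.8, 115.8, 124.3]
tool_rot: [0.8, 0.6, -0.0, 0.0]
contact_force: [-0.4, -0.4, -1.3]
opening: 0.379
finger_force: 60.4
```

```bash
cat >> e.py <<'E'
b=cv2.resize(f["frame"][130:250,290:440],None,fx=5,fy=5,interpolation=cv2.INTER_CUBIC)
cv2.imwrite("pics/crop8.png",b[:,:,::-1])
E
python3 e.py
```

```text
t 21.2 tcp [539.8 115.8 124.3] open 0.379 F [-0.4 -0.4 -1.3] j7 -0.3
axes [[0.281, 0.96, -0.0], [0.96, -0.281, 0.0]] shift in units of 50mm [-1.703  0.003  1.686]
scene edge_center 0.74 [524.8  64.7 109.9]
scene edge_end_open 0.71 [ 573.6 -148.    84. ]
scene edge_end_open 0.56 [559.3 170.9 157.4]
scene edge_end_covered 0.56 [493.3 -44.3  63.8]
scene pin_grip 0.37 [ 575.3 -149.2   81.6]
top edge_center 0.73 [524.7  63.8 114.2]
top edge_end_covered 0.75 [494.7 -46.9  66.6]
top pin_grip 0.65 [ 566.6 -150.6   85.8]
```

View pics/crop8.png

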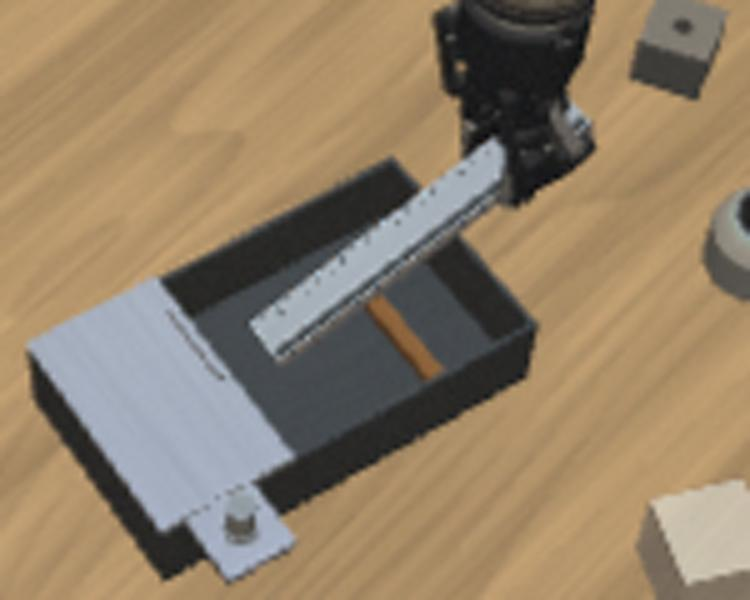

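The bar's lower end, at crop (265,340), is clear of the cover. The pin at (240,515) is still home and the cover is open. Next I rise about 95 mm.

Request:
play_rows(slide=[[0,0,-0.2],[0,0,-0.4],[0,0,-0.5],[0,0,-0.5],[0,0,-0.3]], twist=[0,0,0,0,0])

```text
t: 22.2
tool_pos: [540.8, 115.6, 222.0]
tool_rot: [0.801, 0.599, 0.001, 0.0]
contact_force: [1.8, -0.2, -1.4]
opening: 0.383
finger_force: 60.4
```

Request:
play_rows(slide=[[0,0,0],[0,0,0],[0,0,0],[0,0,0],[0,0,0]], twist=[0,0,0,0,0])

```text
t: 22.7
tool_pos: [539.5, 115.6, 218.5]
tool_rot: [0.801, 0.599, -0.001, -0.0]
contact_force: [0.1, 1.1, -1.3]
opening: 0.385
finger_force: 60.5
```

```bash
python3 e.py
```

```text
t 22.7 tcp [539.5 115.6 218.5] open 0.385 F [ 0.1  1.1 -1.3] j7 -0.39
axes [[0.282, 0.959, -0.001], [0.959, -0.282, -0.001]] shift in units of 50mm [-1.694  0.013  3.573]
scene edge_center 0.88 [524.7  65.4 205.8]
scene edge_center 0.53 [ 761.9 -145.4    7. ]
scene edge_end_open 0.54 [661.5 266.4   2. ]
scene edge_end_covered 0.87 [492.9 -42.2 157.5]
scene pin_grip 0.58 [ 573.3 -150.3   86.1]
top edge_center 0.61 [525.8  64.3 213.5]
top edge_center 0.36 [495.5 -43.3 159.6]
top edge_end_covered 0.61 [495.6 -44.5 162.3]
top pin_grip 0.71 [ 758.3 -148.6    2.1]
top pin_grip 0.44 [ 567.5 -149.7   83.2]
```

View pics/crop8.png

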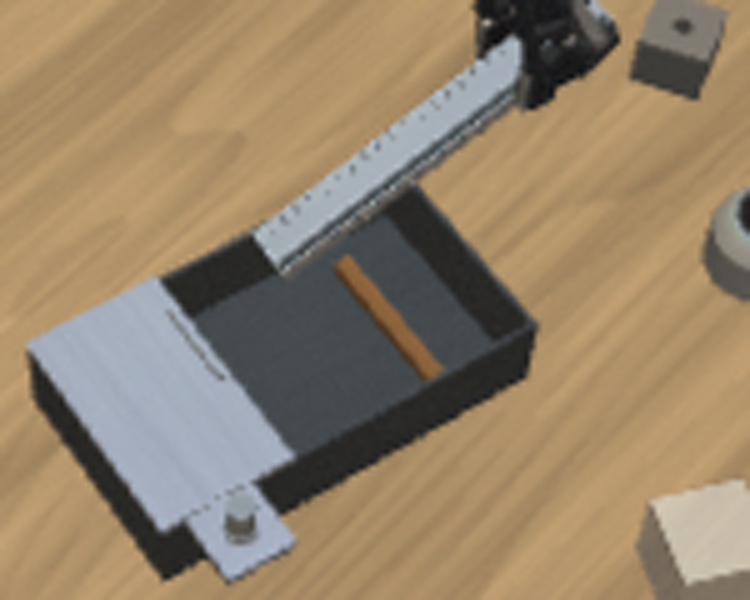

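The lower end is about 158 mm up, the pin is home, the cover is open and the bar is held still.

```bash
python3 -c "
from rig import *
print(sign_off())"
```

```text
the job is handed in; nothing more can be done
None
```

The job is handed in; no verdict came back. At the last look the pin was home and let go, the cover was open, and the straightedge was held still with its lower end about 158 mm above the table (107 mm needed), at 22.7 s of the 58 s allowed.

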